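Throw back the pawl of a seal-stone press and lower its beam

ROBOT

A 6-joint arm with a two-finger parallel gripper is mounted at the origin on the work surface. World frame = base frame: x ahead of the robot, y to its left, z up, the work surface at z = 0. Lengths are in m, angles in rad, forces in N, time in s.
With the tool pointing down it reaches from about 0.375 to 0.75 m from the base axis. Payload 9 kg.
Tool frame: the origin (TCP) lies at the very end of the fingers, on their centre line; the grasp point (between the pads) lies 19 mm behind it; z points along the fingers, y is the line along which they close (so a half turn about z gives the same grasp; the last joint's range is limited). The gripper opens to 85 mm and grips with 20 to 120 N. Pads are 22 mm wide; open, the fingers measure 114 mm over their backs; the gripper's body (76 mm by 85 mm) begins 54 mm behind the grasp point. The pads swing forward as they close: fully open they stand 13 mm farther back than shut.
Start: joints at [1.128, 0.104, 0.097, 1.564, 0, 1.353], TCP at [0.134, 0.585, 0.231] pointing down, gripper open.
Joint ranges: [-2.99, 2.99], [-0.84, 1.86], [-1.1, 1.16], [-1.84, 2.11], [-1.51, 1.56], [-3.14, 3.14]. Speed limits (rad/s): [2.22, 2.22, 2.57, 3.14, 3.14, 3.14].

INTERFACE

Orientations are given as a unit quaternion [x, y, z, w].
In Python, from rig import r gives the robot as it stands.
- The arm moves only by the tool drive_tool, never from a script. Its argument "increments" is one flat list of numbers, 5 for each row, row after row: the gripper's target within -1 to 1 (fully open at 1, half-way at 0, shut at -1), then the shift along the tool's x, y, z in units of 0.3 m (1.0 is 0.3 m), then the turn about the tool's z in units of pi/2 rad (1.0 is pi/2 rad). In form: [fingers, dx, dy, dz, turn, fingers, dx, dy, dz, turn, ...]. A call has 1 to 12 rows; each row is the pose to reach, as a shift and turn from the pose commanded when the call began, along the tool's axes at that moment; what a row does not reach only later rows make up. A row lasts 1/10 s, in which the tool goes at most 50 mm and 8.59 degrees, less where a joint would pass 70% of its speed; a pose out of reach is approached as far as the arm can. A call with a number of a shift or a turn outside -1 to 1 is refused whole. A call with a gripper value outside its range is refused whole. The fingers move at their own pace and stop on an object; "grip_force" is the grip in N (left out, the last holds). Time passes only in rows, so rows that repeat a pose let the fingers close. It gives the time, the measured TCP pose, the force, the opening and the grip force at its end, in the units of the state.
- r.state(): the state, without advancing time (a new reading comes with each control period).
- r.read_camera(name): name is "scene" or "top" or "wrist"; returns a dict with "frame" (384x512x3 uint8, red, green, blue), "fx", "fy", "cx", "cy" (pixels), "k1" (the pictures are not rectified: a ray, as slopes to the right and down, at radius r is drawn at 1 + k1 r^2 times it, then the intrinsics apply), "xyz" and "rotation" of the camera in the world. Camera axes: x right, y down, z forward; pixel columns grow to the right and rows downward; lengths in m; the calibration is good to about 2 mm. A picture is of the moment at which its call begins. There is no depth.
- r.sign_off(): hands the job in; it is judged then, once.
The state is a dict: "t": time; "q": joint angles; "qd": joint speeds; "tau": joint torques, N m; "ee_pos": TCP position; "orientation": TCP orientation; "ft_force": force on the tool from outside, world axes, zero at the start; "wrist_torque": the same for the moment, N m; "width": opening from 0.0 (shut) to 1.0 (fully open); "gripper_force": force on a finger pad.
Only numpy, scipy, OpenCV 4.12 (cv2) and the standard library are available. Lean on these libraries where they do the work, as an engineer would, in place of code of your own. Each camera call takes 0.05 s, during which the arm holds its last target. There are 200 camera calls.

TASK

Take the steel bar from its rest, put its thin end under the press's pawl from the open side and throw the pawl right back with it, without touching the pawl with the hand or forcing anything. Lay the bar back on its rest, and push the beam down by its ball, slowly, until the rubber foot sits firmly but gently on the stone in the bed (about 10 N of pressure on the stone, never twice that), then let go. Leave everything else where it is.

Things in the scene. Friction and masses are not known exactly. Their poses are not given: they have to be found in the camera images.
- press: Grey press fixed on the bench. Base plate 300 x 104 x 14 mm, upright web 10 mm thick (x -72..28, top z 170 mm). Origin: bench level under the beam's hinge. Own x axis runs from the stone bed to the hinge, y parallel to the hinges, z up. The beam lies at y = +25 mm and reaches out to -x. Toothed wheel and pawl are on the web's -y side, the open side.
- hub (a point): Point on the beam's hinge axis (parallel to the press's y), in the middle of the web, 115 mm above the bench. The toothed wheel turns with the beam about this axis: radius 37 mm over the teeth, from y = -32 to -18 mm in the press's frame. Further out than y = -40 mm is open air down to the base plate: from there a bar reaches under the pawl.
- pawl (a joint): Pawl angle (rad). 0: down, nose in the wheel, the beam is stopped by it at 0.3. Grows as the plate is lifted and swung up and over its pin, away from the wheel, towards the bed side; 2.3: thrown right back on its stop (beyond 1.8 counts as thrown back). Stiff pivot: 0.06 N m plus the pawl's 120 g, about 3 N at 30 mm from the pin; it stays where it is left.
- pawl_pin (a point): Pawl: dark steel plate; this frame turns with it. Point on its pin, at press x -50, y 0, z 164 mm. x axis: along the plate, pin to nose (pawl down: points away from the bed, 0.15 rad below level); y as the press's; z out of the top face. Plate x 6..52, y -62..-14, z +-3.5 mm; nose x 46..52, y -36..-14, down to z -11.5. Boss of 8 mm radius round the pin. The part with y under -38 hangs free beside the wheel.
- beam (a joint): Angle by which the beam is lowered (rad). 0: raised, sloping 0.5 rad above level; 0.5: level; greatest 0.75. A friction washer (1.2 N m) holds beam and weight wherever they are left; 2 to 6 N straight down on the ball moves it, and it does not drop by itself. Starts at 0.02 to 0.2; the foot meets the stone somewhere between 0.45 and 0.70.
- knob (a point): Centre of the dark wooden ball, 32 mm in diameter, on top of the beam's free end above a round steel weight (44 mm across). The beam is pushed down by it. With the beam level it is 165 mm out from the hinge axis and 46 mm above it; it moves in an arc about that axis.
- foot (a point): Black rubber foot, radius 12 mm, under the beam's free end. Point: its lowest point when the beam is level (44 mm under the hinge axis, 165 mm out). It gives some 1 to 2 mm when pressed with 10 N.
- bed: Wooden bed, 54 x 54 x 20 mm, fixed on the press's base under the foot; a pale square seal stone, 26 x 26 mm, stands up out of it. Origin: centre of its underside, 14 mm above the bench. The bed has a height screw: the stone's top is anywhere from 46 to 74 mm above the bench. That height is not measured; it has to be felt through the beam.
- bar: Steel release bar, 190 g, 210 mm long, lying level on its rest. Origin: middle of its length, on its underside; x axis points to the thin end. x -105..+20 mm: square grip 12 x 12 mm. x +20..+105 mm: round nose of 10 mm diameter, centre line 5 mm above the underside. Balances at about x = -15 mm.
- rest: Low wooden rest fixed on the bench for the bar: two blocks (14 mm along x, 32 mm wide, tops 22 mm above the bench) at x = -75 and +65 mm on a 4 mm thick strip. Origin on the bench. The bar lies across both blocks along the rest's x axis, its origin above the rest's, its thin end to +x.
- stone_tall: Bystander: terracotta-coloured upright square stone, 28 x 28 x 65 mm. Origin: centre of its underside. Leave it where it is.
- stone_flat: Bystander: pale stone block lying down, 60 x 22 x 22 mm. Origin: centre of its underside. Leave it where it is.
- paste_jar: Bystander: white lidded round jar, 64 across, 45 high mm. Origin: centre of its underside. Leave it where it is.
- brush: Bystander: flat brush lying down, 170 long mm. Origin: centre of its underside. Leave it where it is.
- clamp: Bystander: wooden screw clamp frame lying flat, 150 x 120 x 30 mm. Origin: centre of its underside. Leave it where it is.
- graver: Bystander: small black-handled graver lying down, 130 long mm. Origin: centre of its underside. Leave it where it is.
- water_cup: Bystander: blue round cup, 72 across, 75 high mm. Origin: centre of its underside. Leave it where it is.
Things that resemble listed ones, but are neither listed nor needed, are in the scene too. Leave any purple look-alike of the rest alone.

How it is judged:
By the outcome, as a careful person would: the job done as asked, in the order asked, and still so for the second after the job is handed in, with the robot touching nothing.
It also fails if it takes over 72 s, if anything falls off the work surface, if the arm or the gripper's body presses on something with over 40 N, if the wrist force passes 120 N, or if a joint passes its speed limit or range.

## Working session

There is one attempt and no reset: what is moved stays moved. The work goes in short steps, Python scripts to look and compute and a tool call to move; the robot and the scene stay as the last step left them, time stands still between calls to the robot, and variables do not carry over. Pictures are saved under pics/ and viewed, at most 10 in all, crops included, and the job is handed in when it is done.

Besides the shell and the picture viewer there is one more tool, called after "Call:" as name(argument=value, ...) on one line, values as JSON. drive_tool: Moves the arm, as the interface text tells. Its arguments: {"type":"object","properties":{"increments":{"type":"array","items":{"type":"number","minimum":-1,"maximum":1}},"grip_force":{"type":"number"}},"required":["increments"]}

```bash
mkdir -p pics; ls; python3 - <<'E'
from rig import r
import cv2,json
s=r.state();print({k:s[k] for k in('t','ee_pos','orientation','ft_force','width')})
for n in('scene','top'):
    c=r.read_camera(n);cv2.imwrite(f'pics/{n}0.png',cv2.resize(c['frame'][:,:,::-1],(768,576),interpolation=cv2.INTER_CUBIC))
    cv2.imwrite(f'{n}_raw.png',c['frame'][:,:,::-1])
    d={k:(v.tolist() if hasattr(v,'tolist') else v) for k,v in c.items() if k!='frame'};print(n,d);json.dump(d,open(n+'.json','w'),default=list)
E
```

```text
pics
{'t': 0.0, 'ee_pos': array([0.13358137, 0.58458973, 0.23049426]), 'orientation': array([ 1.12166550e-01,  9.93689188e-01, -6.47456720e-04, -2.06405519e-04]), 'ft_force': array([ 0.53150401,  0.48989911, -0.88114337]), 'width': 1.0034661460991747}
scene {'fx': 478.37387701997244, 'fy': 478.37387701997244, 'cx': 247.00337333785077, 'cy': 190.25354858741855, 'k1': -0.0487868387780167, 'xyz': [1.1071539865619595, -0.5744495566255206, 1.4455765765974562], 'rotation': [0.8899547458644758, 0.3565835310546205, -0.10471402910491798, -0.2643174375680294]}
top {'fx': 358.59658018704613, 'fy': 358.59658018704613, 'cx': 255.86710257407574, 'cy': 189.6318313349698, 'k1': -0.05147410105090651, 'xyz': [0.35037236513869563, 0.03084721606152477, 1.2344444402371224], 'rotation': [-0.6947937172242793, 0.7148110227816157, -0.0494057833131401, 0.062176850923665525]}
```

View pics/scene0.png

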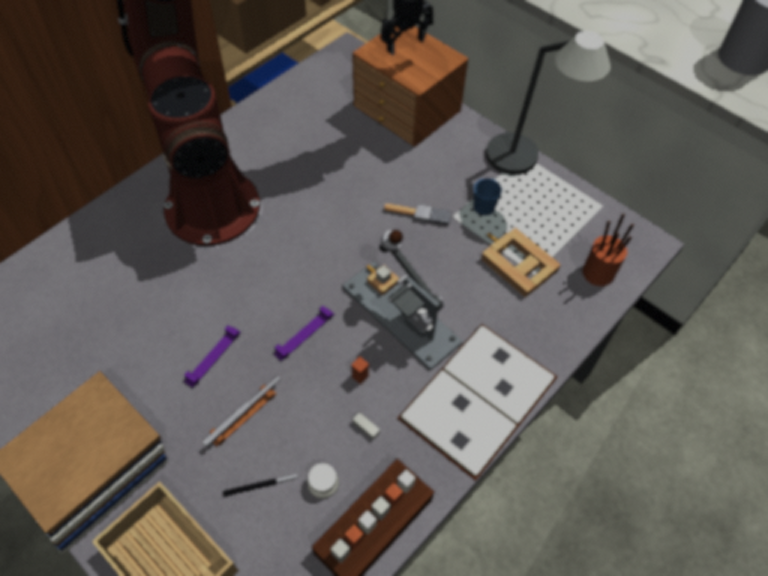

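View pics/top0.png

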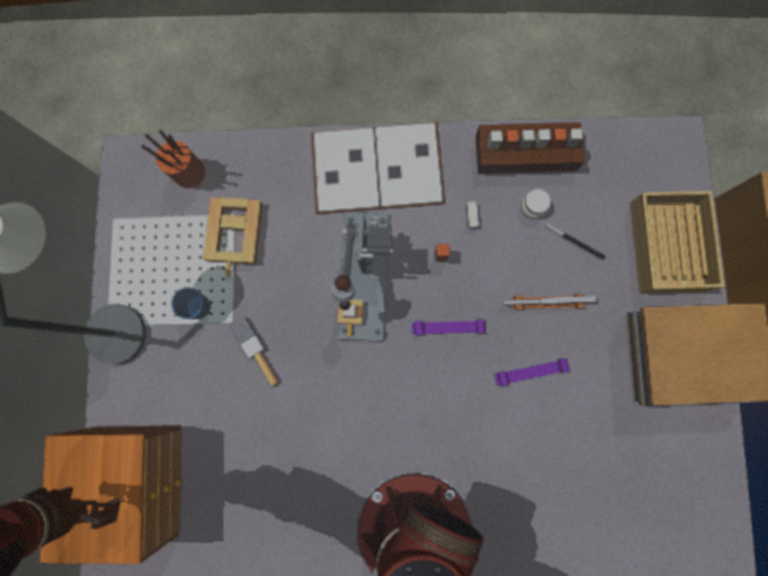

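The scene view shows the press at about (400,310), the bar on its orange rest at (240,415), with its thin end towards (278,380), and two purple decoys. In the top view the bar runs from (597,299) to (505,303), thin end on the left (+y). The press is at (365,280) with its open side to the right (-y).

```bash
cat > h.py <<'E'
import numpy as np,cv2,json
from scipy.spatial.transform import Rotation as R
def ray(c,uv):
    K=np.array([[c['fx'],0,c['cx']],[0,c['fy'],c['cy']],[0,0,1]])
    p=cv2.undistortPoints(np.array(uv,float).reshape(-1,1,2),K,np.array([c['k1'],0,0,0]))[:,0]
    rot=np.array(c['rotation'],float); M=R.from_quat(rot).as_matrix() if rot.size==4 else rot.reshape(3,3)
    return np.c_[p,np.ones(len(p))]@M.T
def onz(c,uv,z):
    d=ray(c,uv);o=np.array(c['xyz']);return o+d*((z-o[2])/d[:,2])[:,None]
def proj(c,P):
    rot=np.array(c['rotation'],float); M=R.from_quat(rot).as_matrix() if rot.size==4 else rot.reshape(3,3)
    p=(np.atleast_2d(P)-np.array(c['xyz']))@M;p=p[:,:2]/p[:,2:]
    p=p*(1+c['k1']*(p**2).sum(1,keepdims=True));return p*[c['fx'],c['fy']]+[c['cx'],c['cy']]
def two(c1,uv1,c2,uv2):
    a,b=ray(c1,[uv1])[0],ray(c2,[uv2])[0];o1,o2=np.array(c1['xyz']),np.array(c2['xyz'])
    s=np.linalg.lstsq(np.c_[a,-b],o2-o1,rcond=None)[0];p,q=o1+a*s[0],o2+b*s[1];return (p+q)/2,np.linalg.norm(p-q)
E
python3 - <<'E'
from h import *
t=json.load(open('top.json'));s=json.load(open('scene.json'))
print('bar ends',onz(t,[[505/1.5,303/1.5],[597/1.5,299/1.5]],.028).round(3), onz(s,[[278/1.5,380/1.5],[204/1.5,447/1.5]],.028).round(3))
print('base',onz(t,np.array([[339,342],[384,340],[391,214],[350,216]])/1.5,.014).round(3))
a=cv2.imread('top_raw.png');b=cv2.imread('scene_raw.png')
f=lambda im,x,y,w,h,k:cv2.resize(im[y:y+h,x:x+w],None,fx=k,fy=k,interpolation=cv2.INTER_CUBIC)
A=f(a,215,135,60,100,6);B=f(b,220,145,100,105,5.714286)
C=f(a,330,185,75,30,5)
im=np.zeros((600,800,3),np.uint8)
im[:A.shape[0]][:600,:360]=0 if False else im[:600,:360]
im[:600,:360]=A[:600]; B=f(b,222,148,86,100,5);im[:500,365:795]=B
im=im[:600];cv2.imwrite('pics/crop1.png',im)
E
```

```text
bar ends [[ 0.492 -0.222  0.028]
 [ 0.495 -0.431  0.028]] [[ 0.497 -0.222  0.028]
 [ 0.499 -0.431  0.028]]
base [[0.416 0.155 0.014]
 [0.418 0.053 0.014]
 [0.712 0.029 0.014]
 [0.71  0.125 0.014]]
```

View pics/crop1.png

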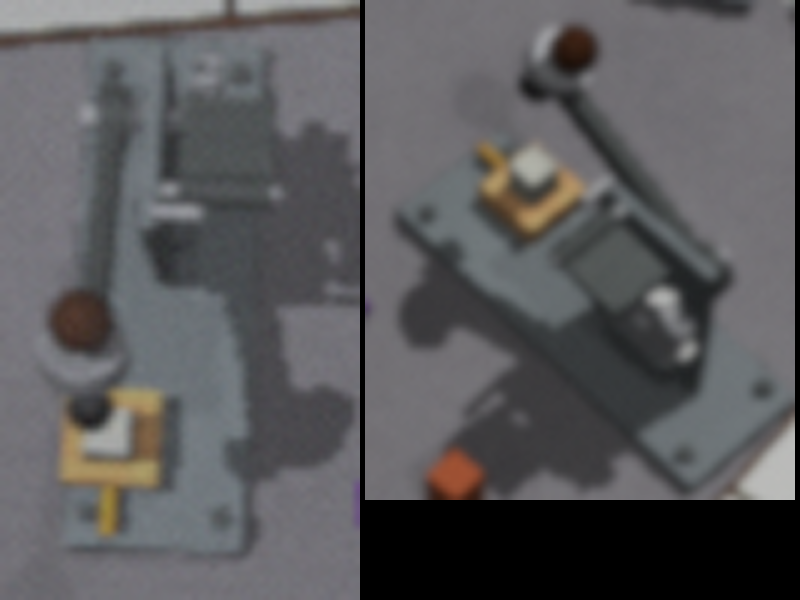

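```bash
python3 - <<'E'
from h import *
t=json.load(open('top.json'));s=json.load(open('scene.json'))
T=lambda p:np.array(p)/6.+[215,135]-.4; S=lambda p:(np.array(p)-[365,0])/5.+[222,148]-.4
cb=onz(t,[T(p) for p in [(60,548),(242,553),(268,45),(88,38)]],.014);print('base top',cb.round(3))
print('base scene',onz(s,[S(p) for p in [(397,215),(690,490)]],.014).round(3))
for n,a,b in [('knob',(80,318),(575,48)),('nose/open',(270,105),(612,312)),('pin/open',(270,183),(560,262)),('nose/web',(174,107),(668,275)),('bed TL',(160,390),(583,188))]:
    p,e=two(t,T(a),s,S(b));print(n,p.round(4),e.round(4))
c=cb.mean(0);d=(cb[2]+cb[3]-cb[0]-cb[1]);d/=np.linalg.norm(d);print('centre',c,'yaw',np.arctan2(d[1],d[0]),'len',np.linalg.norm(cb[3]-cb[0]))
print('bedtop c',onz(t,[T((112,438))],.034))
E
```

```text
base top [[0.423 0.16  0.014]
 [0.418 0.057 0.014]
 [0.714 0.034 0.014]
 [0.722 0.14  0.014]]
base scene [[0.419 0.053 0.014]
 [0.714 0.034 0.014]]
knob [0.5176 0.125  0.2339] 0.0019
nose/open [0.6379 0.0323 0.1599] 0.0027
pin/open [0.594  0.0327 0.17  ] 0.0044
nose/web [0.6414 0.0822 0.1492] 0.0027
bed TL [0.5158 0.1126 0.0791] 0.0387
centre [0.5693285 0.0975942 0.014    ] yaw -0.07292605381975474 len 0.2994502396010595
bedtop c [[0.48292207 0.12778371 0.034     ]]
```

Call:
drive_tool(increments=[1,0,0,0,0.09,1,0,0,0,0.18,1,0,0,0,0.27,1,0,0,0,0.36])

```text
t: 0.5
ee_pos: [0.1337, 0.5847, 0.2308]
orientation: [0.388, 0.922, -0.0, -0.0]
ft_force: [-0.2, 0.8, -0.5]
width: 1.0
gripper_force: 0.0
```

Call:
drive_tool(increments=[1,-1,-0.36,-0.1,0.486,1,-1,-0.36,-0.1,0.486,1,-1,-0.36,-0.1,0.486,1,-1,-0.36,-0.1,0.486,1,-1,-0.36,-0.1,0.486,1,-1,-0.36,-0.1,0.486,1,-1,-0.36,-0.1,0.486,1,-1,-0.36,-0.1,0.486])

```text
t: 1.3
ee_pos: [0.2692, 0.2939, 0.2616]
orientation: [0.702, 0.712, 0.0, 0.0]
ft_force: [-0.6, 0.3, -0.1]
width: 0.999
gripper_force: 0.0
```

Call:
drive_tool(increments=[1,-1,0.42,0,0,1,-1,0.42,0,0,1,-1,0.42,0,0,1,-1,0.42,0,0,1,-1,0.42,0,0,1,-1,0.42,0,0,1,-1,0.42,0,0])

```text
t: 2.0
ee_pos: [0.4002, -0.0045, 0.2607]
orientation: [0.702, 0.712, -0.0, -0.0]
ft_force: [-0.6, 1.4, 1.3]
width: 1.0
gripper_force: 0.0
```

Call:
drive_tool(increments=[1,-1,0.3,0.2,0,1,-1,0.3,0.2,0,1,-1,0.3,0.2,0,1,-1,0.3,0.2,0,1,-1,0.3,0.2,0,1,-1,0.3,0.2,0,1,-1,0.3,0.2,0])

```text
t: 2.7
ee_pos: [0.4949, -0.303, 0.1984]
orientation: [0.702, 0.713, -0.0, -0.001]
ft_force: [-0.3, 1.8, 0.0]
width: 0.997
gripper_force: 0.0
```

```bash
python3 - <<'E'
from h import *
from rig import r
c=r.read_camera('wrist');cv2.imwrite('pics/w1.png',cv2.resize(c['frame'][:,:,::-1],(768,576)))
d={k:(v.tolist() if hasattr(v,'tolist') else v) for k,v in c.items() if k!='frame'};json.dump(d,open('w1.json','w'),default=list);print(d,r.state()['ee_pos'],r.state()['t'])
E
```

```text
{'fx': 309.5107578316796, 'fy': 309.5107578316796, 'cx': 255.5641028414975, 'cy': 185.55719340597417, 'k1': -0.003159782796110469, 'xyz': [0.4935927107284713, -0.23054136452380364, 0.34272990431179695], 'rotation': [0.9898430855813234, 0.006852414871615734, 0.00041735613692730724, 0.141998366719928]} [ 0.49499468 -0.30374455  0.19804886] 2.75
```

View pics/w1.png

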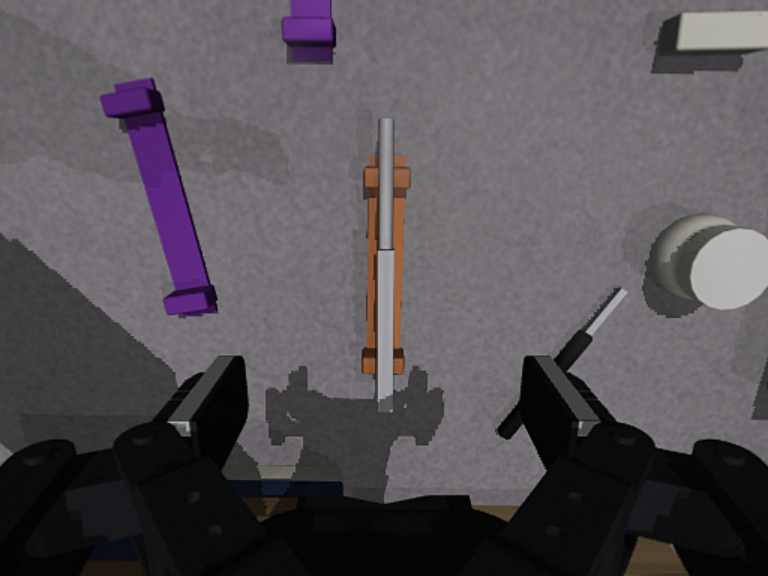

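The wrist view shows the bar with its round thin end up (towards +y), tip at (386,118), step at (386,249) and butt at (385,411). The graver is at lower right, near where the right finger will come down.

```bash
python3 - <<'E'
from h import *
c=json.load(open('w1.json'))
p=lambda a:np.array(a)/1.5-.17
print(onz(c,[p((386,118))],.027),onz(c,[p((385.5,249)),p((378,380)),p((393,380)),p((385,411))],.034))
print('graver',onz(c,[p((505,432)),p((625,291))],.008),'jar',onz(c,[p((655,255))],.045))
E
```

```text
[[ 0.49457477 -0.21530364  0.027     ]] [[ 0.49548908 -0.29998364  0.034     ]
 [ 0.49140839 -0.39926642  0.034     ]
 [ 0.5025134  -0.39910771  0.034     ]
 [ 0.49697036 -0.4252996   0.034     ]]
graver [[ 0.59737788 -0.46016775  0.008     ]
 [ 0.67751257 -0.33582106  0.008     ]] jar [[ 0.67298531 -0.29905636  0.045     ]]
```

Call:
drive_tool(increments=[0,-0.044,0.002,0.15,0,0,-0.044,0.002,0.3,0,0,-0.044,0.002,0.45,0,0,-0.044,0.002,0.55,0,0,-0.044,0.002,0.6,0,0,-0.044,0.002,0.623,0,0,-0.044,0.002,0.623,0,0,-0.044,0.002,0.623,0], grip_force=110)

```text
t: 3.55
ee_pos: [0.4963, -0.3143, 0.0162]
orientation: [0.701, 0.713, 0.0, 0.001]
ft_force: [-0.7, -0.1, 0.8]
width: 0.499
gripper_force: 0.0
```

Call:
drive_tool(increments=[-1,0,0,0,0,-1,0,0,0,0,-1,0,0,0,0,-1,0,0,0,0,-1,0,0,0,0,-1,0,0,0,0,-1,0,0,0,0,-1,0,0,0,0])

```text
t: 4.35
ee_pos: [0.4957, -0.3143, 0.0159]
orientation: [0.701, 0.713, -0.0, 0.001]
ft_force: [-1.7, 1.0, 7.6]
width: 0.104
gripper_force: 107.7
```

Call:
drive_tool(increments=[-0.3,0,0,0,0,-0.3,0,0,0,0,-0.3,0,0,0,0,-0.3,0,0,0.02,0,-0.3,0,0,0.02,0,-1,0,0,0.02,0,-1,0,0,0.02,0,-1,0,0,0.02,0,-1,0,0,0.02,0,-1,0,0,0.02,0,-1,0,0,0.02,0], grip_force=110)

```text
t: 5.45
ee_pos: [0.4952, -0.3135, 0.0083]
orientation: [0.701, 0.713, 0.0, -0.0]
ft_force: [0.5, 0.7, -1.4]
width: 0.117
gripper_force: 107.3
```

Call:
drive_tool(increments=[-1,0,0,-0.05,0,-1,0,0,-0.15,0,-1,0,0,-0.26,0,-1,0,0,-0.376,0,-1,0.1,0.05,-0.376,0,-1,0.23,0.12,-0.376,0,-1,0.36,0.19,-0.376,0.02,-1,0.49,0.26,-0.376,0.04,-1,0.61,0.33,-0.376,0.053,-1,0.7,0.38,-0.376,0.053,-1,0.742,0.393,-0.376,0.053,-1,0.742,0.393,-0.376,0.053])

```text
t: 6.65
ee_pos: [0.6095, -0.0876, 0.1219]
orientation: [0.729, 0.684, 0.0, 0.0]
ft_force: [0.0, -0.1, -1.8]
width: 0.115
gripper_force: 107.5
```

```bash
python3 - <<'E'
from h import *
from rig import r
im=[]
for n in('wrist','top','scene'):
    c=r.read_camera(n);cv2.imwrite(n+'2.png',c['frame'][:,:,::-1]);im.append(c['frame'][:,:,::-1])
    d={k:(v.tolist() if hasattr(v,'tolist') else v) for k,v in c.items() if k!='frame'};json.dump(d,open(n+'2.json','w'),default=list)
f=lambda a,x,y,w,h,k:cv2.resize(a[y:y+h,x:x+w],None,fx=k,fy=k,interpolation=cv2.INTER_CUBIC)
o=np.zeros((600,800,3),np.uint8);o[:300,:400]=cv2.resize(im[0],(400,300));o[300:,:400]=f(im[1],215,145,80,60,5);o[:500,400:]=f(im[2],222,158,80,100,5)
cv2.imwrite('pics/w2.png',o);cv2.imwrite('pics/w2big.png',cv2.resize(im[0],(768,576)));s=r.state();print(s['t'],s['ee_pos'],s['orientation'],s['ft_force'],s['wrist_torque'])
E
```

```text
6.8 [ 0.60889522 -0.09009095  0.12154945] [ 7.30379745e-01  6.83041283e-01 -1.08457897e-04  1.47883720e-04] [-0.55361956  0.58572222 -1.15124122] [ 0.06590894 -0.00289924 -0.02287142]
```

View pics/w2big.png

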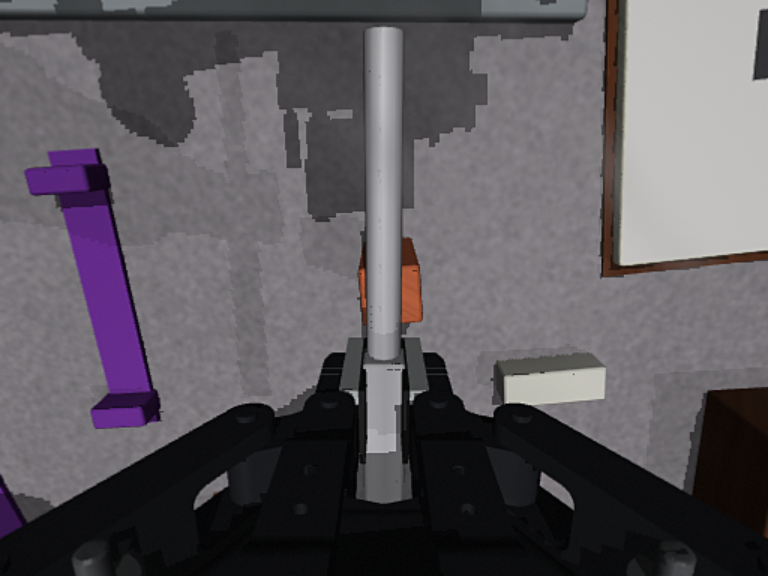

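View pics/w2.png

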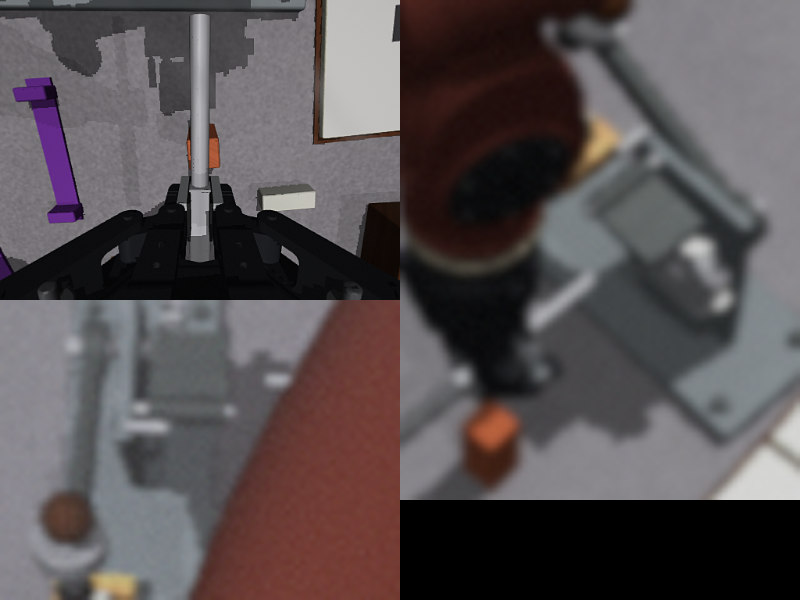

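The wrist view shows the bar held straight, tip at (384,28), clear of the base plate's edge at v≈17. The top crop shows the bar tip at (265,380), beside the pawl at x=228. The scene crop shows the tip at (595,280).

```bash
python3 - <<'E'
from h import *
t=json.load(open('top2.json'));s=json.load(open('scene2.json'));w=json.load(open('wrist2.json'))
T=lambda p:(np.array(p)-[0,300])/5.+[215,145]-.4; S=lambda p:(np.array(p)-[400,0])/5.+[222,158]-.4
W=lambda p:np.array(p)/1.5-.17
e=onz(w,[W((20,19)),W((560,16)),W((585,14))],.010);print('edge',e.round(4),'yaw',np.arctan2(*(e[1]-e[0])[[1,0]]))
print('tip w',onz(w,[W((384,28))],.1415).round(4))
for n,a,b in [('tip',(266,380),(596,276)),('nose/open',(228,334),(648,262)),('pin/open',(228,402),(595,212)),('pin end',(230,411),None)]:
    if b is None: print(n,onz(t,[T(a)],.164).round(4));continue
    p,er=two(t,T(a),s,S(b));print(n,p.round(4),er.round(4), onz(t,[T(a)],p[2]).round(4)[0,:2],onz(s,[S(b)],.1405).round(4)[0,:2])
print('top tip at .1415',onz(t,[T((266,380))],.1415).round(4))
E
```

```text
edge [[0.4382 0.055  0.01  ]
 [0.7046 0.0388 0.01  ]
 [0.7169 0.0389 0.01  ]] yaw -0.06086905963053814
tip w [[0.6155 0.0113 0.1415]]
tip [0.6149 0.0087 0.144 ] 0.0002 [0.6149 0.0086] [0.6137 0.0103]
nose/open [0.6394 0.0307 0.1634] 0.0019 [0.64   0.0314] [0.6305 0.0406]
pin/open [0.5943 0.0314 0.1716] 0.0031 [0.5952 0.0326] [0.5809 0.0448]
pin end [[0.5913 0.0316 0.164 ]]
top tip at .1415 [[0.6155 0.0085 0.1415]]
```

Call:
drive_tool(increments=[-1,0.03,0.008,0,0,-1,0.06,0.008,0,0,-1,0.09,0.008,0,0,-1,0.12,0.008,0,0,-1,0.143,0.008,0,0,-1,0.143,0.008,0,0])

```text
t: 7.4
ee_pos: [0.6145, -0.0452, 0.1212]
orientation: [0.73, 0.684, 0.0, -0.0]
ft_force: [0.1, 0.4, -2.3]
width: 0.119
gripper_force: 107.5
```

Call:
drive_tool(increments=[-1,0,0,-0.015,0,-1,0,-0.002,-0.03,0,-1,0,0.002,-0.04,0,-1,0,0.004,-0.05,0,-1,0,0.006,-0.062,0,-1,0,0.006,-0.073,0,-1,0,0.006,-0.084,0,-1,0,0.005,-0.094,0])

```text
t: 8.2
ee_pos: [0.616, -0.0465, 0.1496]
orientation: [0.73, 0.683, 0.0, -0.0]
ft_force: [0.6, 0.2, -4.4]
width: 0.111
gripper_force: 107.2
```

```bash
python3 - <<'E'
from h import *
from rig import r
im=[]
for n in('wrist','scene'):
    c=r.read_camera(n);im.append(c['frame'][:,:,::-1])
f=lambda a,x,y,w,h,k:cv2.resize(a[y:y+h,x:x+w],None,fx=k,fy=k,interpolation=cv2.INTER_CUBIC)
o=np.zeros((500,800,3),np.uint8);o[:300,:400]=cv2.resize(im[0],(400,300));o[:500,400:]=f(im[1],232,148,80,100,5)
cv2.imwrite('pics/w3.png',o);s=r.state();print(s['t'],s['ee_pos'],s['ft_force'],s['wrist_torque'])
E
```

```text
8.3 [ 0.6163261  -0.04648396  0.15006244] [-0.1798183  -0.71870292 -3.92058038] [-0.19916125 -0.03710398 -0.01194495]
```

View pics/w3.png

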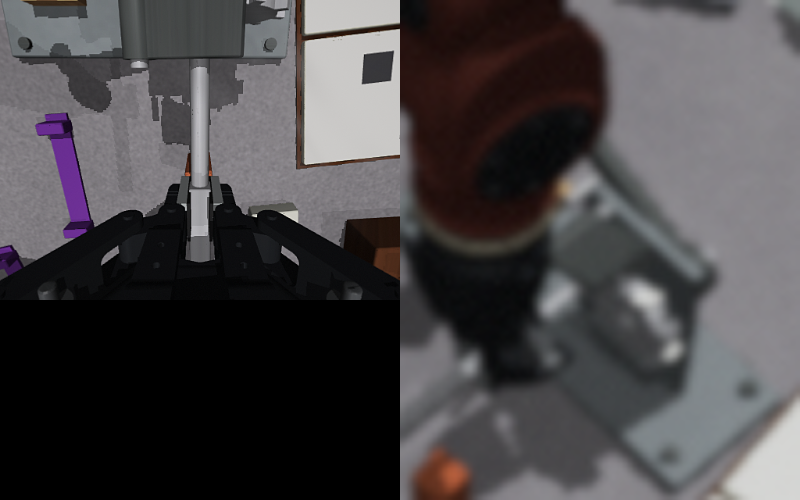

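The bar is under the free part of the pawl and the plate is lifting. In the wrist crop the bar is at x=200, between the pin end (138,62) and the nose edge at x=243. I'll continue the arc.

Call:
drive_tool(increments=[-1,0,-0.004,-0.016,0,-1,0,-0.01,-0.031,0,-1,0,-0.019,-0.044,0,-1,0,-0.029,-0.056,0])

```text
t: 8.7
ee_pos: [0.6073, -0.0459, 0.1668]
orientation: [0.73, 0.683, 0.0, 0.0]
ft_force: [1.6, -0.0, -4.3]
width: 0.118
gripper_force: 107.3
```

Call:
drive_tool(increments=[-1,0,-0.012,-0.011,0,-1,0,-0.026,-0.019,0,-1,0,-0.04,-0.026,0,-1,0,-0.056,-0.03,0,-1,0,-0.064,-0.031,0,-1,0,-0.072,-0.032,0,-1,0,-0.08,-0.032,0,-1,0,-0.088,-0.031,0,-1,0,-0.088,-0.031,0])

```text
t: 9.6
ee_pos: [0.5806, -0.0441, 0.1755]
orientation: [0.73, 0.683, -0.0, -0.0]
ft_force: [0.2, -0.4, -2.6]
width: 0.115
gripper_force: 107.7
```

```bash
python3 - <<'E'
from h import *
from rig import r
im=[]
for n in('wrist','scene'):
    c=r.read_camera(n);im.append(c['frame'][:,:,::-1])
f=lambda a,x,y,w,h,k:cv2.resize(a[y:y+h,x:x+w],None,fx=k,fy=k,interpolation=cv2.INTER_CUBIC)
o=np.zeros((500,800,3),np.uint8);o[:300,:400]=cv2.resize(im[0],(400,300));o[:500,400:]=f(im[1],232,148,80,100,5)
cv2.imwrite('pics/w4.png',o);s=r.state();print(s['t'],s['ee_pos'],s['ft_force'],s['wrist_torque'])
E
```

```text
9.7 [ 0.5807451  -0.04411916  0.17539931] [-0.11447442  0.00473368 -2.44564946] [ 0.04732184 -0.07603201 -0.01590335]
```

View pics/w4.png

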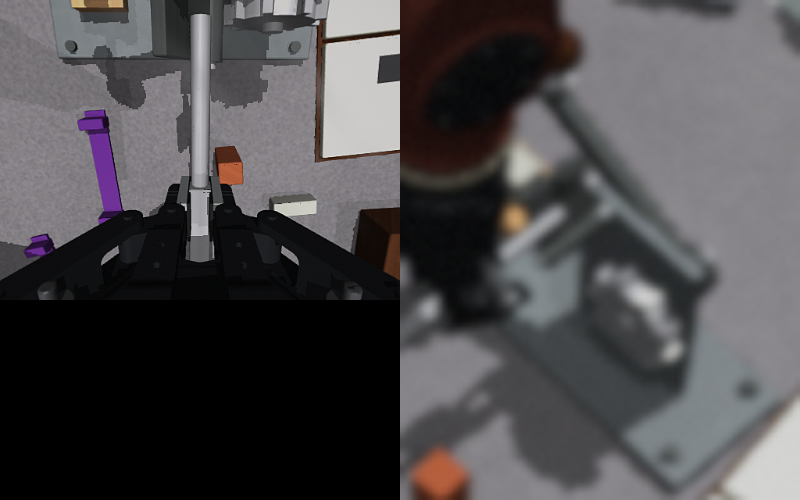

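The plate now stands beyond the bar: the dark face is to the left of the bar in the wrist crop at (170,30), the toothed wheel is bare and the contact force is gone. I'll back off and check.

Call:
drive_tool(increments=[-1,0,0.013,0,0,-1,-0.05,0.013,0,0,-1,-0.15,0.013,0,0,-1,-0.3,0.013,0,0,-1,-0.45,0.013,0,0,-1,-0.45,0.013,0,0])

```text
t: 10.3
ee_pos: [0.5751, -0.185, 0.175]
orientation: [0.732, 0.681, -0.001, 0.0]
ft_force: [0.3, 0.4, -1.6]
width: 0.114
gripper_force: 107.7
```

```bash
python3 - <<'E'
from h import *
from rig import r
im=[]
for n in('wrist','scene','top'):
    c=r.read_camera(n);im.append(c['frame'][:,:,::-1])
    d={k:(v.tolist() if hasattr(v,'tolist') else v) for k,v in c.items() if k!='frame'};json.dump(d,open(n+'5.json','w'),default=list)
f=lambda a,x,y,w,h,k:cv2.resize(a[y:y+h,x:x+w],None,fx=k,fy=k,interpolation=cv2.INTER_CUBIC)
o=np.zeros((600,800,3),np.uint8);o[:300,:400]=f(im[2],215,145,80,60,5);o[300:,:400]=cv2.resize(im[0],(400,300));o[:500,400:]=f(im[1],232,148,80,100,5)
cv2.imwrite('pics/w5.png',o);s=r.state();print(s['t'],s['ee_pos'],s['ft_force'],s['orientation'])
E
```

```text
10.45 [ 0.57563196 -0.17960476  0.17522873] [ 0.44216605 -0.1670292  -2.1536421 ] [ 7.30426282e-01  6.82991425e-01  2.19912036e-05 -3.99197515e-04]
```

View pics/w5.png

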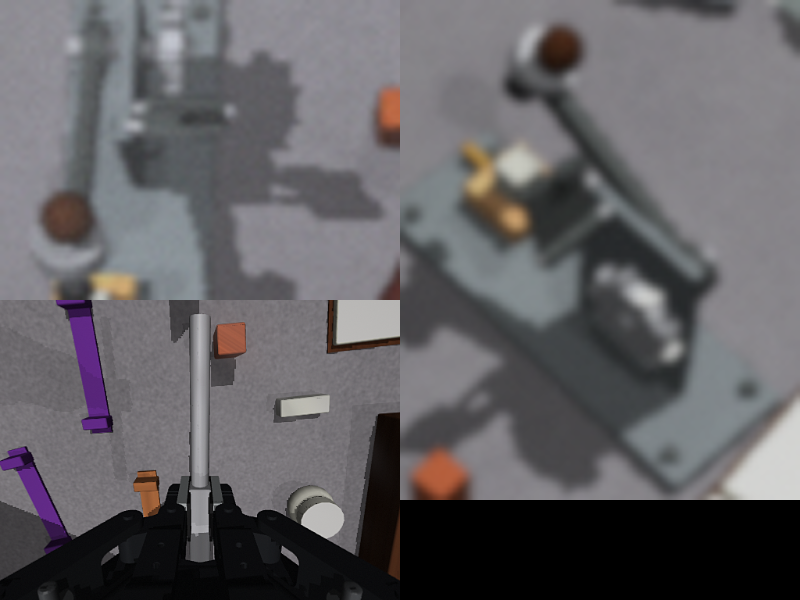

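The pawl is standing thrown over: in the scene crop its dark face lies around (565,215), and in the top crop the plate spans v≈100–125. The wheel is bare. I'll check the angle numerically from the plate end's expected projection.

```bash
python3 - <<'E'
from h import *
t=json.load(open('top5.json'));s=json.load(open('scene5.json'))
hub=np.array([.643,.094]);a=-.063;u=np.array([np.cos(a),np.sin(a)]);v=np.array([-np.sin(a),np.cos(a)])
def w(x,y,z):return np.r_[hub+x*u+y*v,z]
for th in(1.6,1.9,2.15,2.3):
    f=th-.15;P=[w(-.05+.052*np.cos(f),y,.164+.052*np.sin(f)) for y in(-.062,-.014)]
    print(th,((proj(t,P)+.4-[215,145])*5).round(0).tolist(),((proj(s,P)+.4-[232,148])*5+[400,0]).round(0).tolist())
P=[w(-.05,-.062,.164)];print('pin',((proj(t,P)+.4-[215,145])*5).round(0),((proj(s,P)+.4-[232,148])*5+[400,0]).round(0))
E
```

```text
1.6 [[224.0, 85.0], [141.0, 82.0]] [[555.0, 221.0], [611.0, 177.0]]
1.9 [[223.0, 111.0], [140.0, 108.0]] [[537.0, 206.0], [593.0, 162.0]]
2.15 [[222.0, 133.0], [140.0, 131.0]] [[523.0, 197.0], [579.0, 154.0]]
2.3 [[222.0, 146.0], [140.0, 143.0]] [[516.0, 194.0], [571.0, 150.0]]
pin [[224. 115.]] [[545. 259.]]
```

```bash
python3 - <<'E'
from h import *
from rig import r
from scipy.ndimage import map_coordinates as mc
hub=np.array([.643,.094]);a=-.063;u=np.array([np.cos(a),np.sin(a)]);v=np.array([-np.sin(a),np.cos(a)])
def w(x,y,z):return np.r_[hub+x*u+y*v,z]
for n in('scene','top'):
    c=r.read_camera(n);g=c['frame'].astype(float)
    for th in(1.8,2.0,2.2):
        f=th-.15
        for y in (-.05,-.03):
            P=[w(-.05+k*np.cos(f),y,.164+k*np.sin(f)) for k in np.arange(.012,.081,.005)];q=proj(c,P)
            print(n,th,y,q[8].round(0),[int(mc(g.mean(2),[[p[1]],[p[0]]],order=1)[0]) for p in q])
E
```

```text
scene 1.8 -0.05 [263. 187.] [61, 53, 48, 46, 45, 45, 44, 40, 35, 34, 34, 37, 48, 66]
scene 1.8 -0.03 [268. 184.] [61, 53, 48, 46, 46, 46, 49, 57, 65, 69, 66, 64, 67, 72]
scene 2.0 -0.05 [261. 186.] [54, 47, 45, 45, 45, 43, 40, 42, 48, 60, 77, 108, 145, 158]
scene 2.0 -0.03 [265. 182.] [53, 47, 46, 45, 42, 38, 38, 46, 58, 71, 88, 111, 126, 129]
scene 2.2 -0.05 [259. 185.] [49, 46, 45, 45, 44, 44, 47, 58, 74, 115, 168, 189, 188, 179]
scene 2.2 -0.03 [263. 181.] [49, 46, 45, 41, 34, 34, 47, 65, 88, 114, 129, 132, 132, 131]
top 1.8 -0.05 [255. 165.] [72, 75, 78, 81, 83, 84, 85, 86, 86, 85, 84, 84, 85, 88]
top 1.8 -0.03 [248. 165.] [86, 85, 84, 84, 86, 88, 90, 92, 92, 93, 94, 96, 101, 105]
top 2.0 -0.05 [255. 168.] [67, 67, 66, 66, 65, 65, 66, 66, 66, 66, 67, 67, 68, 68]
top 2.0 -0.03 [248. 168.] [90, 90, 90, 90, 90, 90, 90, 90, 90, 91, 92, 92, 93, 94]
top 2.2 -0.05 [255. 172.] [67, 68, 73, 81, 86, 87, 88, 87, 85, 87, 90, 91, 93, 93]
top 2.2 -0.03 [248. 172.] [93, 93, 94, 95, 96, 96, 96, 95, 93, 90, 87, 84, 84, 83]
```

Call:
drive_tool(increments=[-1,-0.12,-0.06,0,0,-1,-0.25,-0.13,0.05,-0.02,-1,-0.36,-0.19,0.15,-0.053,-1,-0.463,-0.237,0.27,-0.053,-1,-0.463,-0.237,0.38,-0.053,-1,-0.463,-0.237,0.45,-0.053,-1,-0.463,-0.237,0.45,-0.053,-1,-0.463,-0.237,0.45,-0.053])

```text
t: 11.35
ee_pos: [0.4962, -0.3123, 0.0411]
orientation: [0.701, 0.714, 0.0, -0.0]
ft_force: [0.9, -0.6, -2.1]
width: 0.115
gripper_force: 107.8
```

```bash
python3 - <<'E'
from rig import r
import numpy as np
s=r.state();q=s['orientation'];print(s['t'],s['ee_pos'],np.degrees(2*np.arctan2(q[1],q[0])),s['ft_force'])
E
```

```text
11.35 [ 0.4962305  -0.31230499  0.04114212] 91.05901153359984 [ 0.92025471 -0.61305645 -2.0937564 ]
```

Call:
drive_tool(increments=[-1,-0.004,-0.003,0.03,0,-1,-0.004,-0.003,0.06,0,-1,-0.004,-0.003,0.08,0,-1,-0.004,-0.003,0.095,0,-1,-0.004,-0.003,0.103,0,-1,-0.004,-0.003,0.107,0,-1,-0.004,-0.003,0.107,0,-1,-0.004,-0.003,0.107,0])

```text
t: 12.15
ee_pos: [0.4951, -0.3144, 0.0086]
orientation: [0.701, 0.713, 0.0, 0.0]
ft_force: [0.1, 0.2, -1.5]
width: 0.113
gripper_force: 108.0
```

Call:
drive_tool(increments=[-0.8,0,0,0,0,-0.7,0,0,0,0,-0.6,0,0,0,0,-0.5,0,0,0,0,-0.4,0,0,0,0,-0.3,0,0,0,0,-0.3,0,0,0,0,-0.3,0,0,-0.04,0,-0.3,0,0,-0.12,0,-0.3,0,0,-0.28,0,-0.3,0,0,-0.44,0,-0.3,0,0,-0.6,0])

```text
t: 13.35
ee_pos: [0.4947, -0.314, 0.1913]
orientation: [0.701, 0.713, 0.0, 0.0]
ft_force: [0.9, -0.8, 0.4]
width: 0.349
gripper_force: 0.0
```

```bash
python3 - <<'E'
from h import *
from rig import r
c=r.read_camera('wrist');g=c['frame'].astype(int);im=c['frame'][:,:,::-1]
d={k:(v.tolist() if hasattr(v,'tolist') else v) for k,v in c.items() if k!='frame'}
P=[[.4946,-.2153,.027],[.497,-.4253,.034],[.4955,-.3,.034]];print('expected px',proj(d,P).round(1))
hsv=cv2.cvtColor(im,cv2.COLOR_BGR2HSV)
m=((hsv[...,1]<25)&(hsv[...,2]>135)).astype(np.uint8)
n,l,st,ce=cv2.connectedComponentsWithStats(m)
for i in range(1,n):
    if st[i][4]>250: print(st[i],ce[i].round(1))
t=r.read_camera('top');h2=cv2.cvtColor(t['frame'],cv2.COLOR_RGB2HSV)
s=r.state();print(s['t'],s['ee_pos'],s['width'],s['ft_force'])
cv2.imwrite('pics/w6.png',im)
E
```

```text
expected px [[257.5  65.2]
 [256.4 268.3]
 [256.9 156.2]]
[460   0  52  17 869] [485.7   8. ]
[252  66   8  91 621] [255.9 110.1]
[450 134  48  32 348] [469.8 143.6]
[ 467  142   45   57 2075] [491.7 170.8]
[250 158  12  97 864] [255.4 199.2]
13.45 [ 0.49732413 -0.31658902  0.19736695] 0.3491084992112161 [ 1.17630216 -0.25521107 -0.17180781]
```

The numeric check puts the bar back straight on its rest: nose at rows 66–157, column 256, as expected. Next I'll locate the knob and the stone top.

```bash
python3 - <<'E'
from h import *
from rig import r
hub=np.array([.643,.094]);a=-.063;u=np.array([np.cos(a),np.sin(a)]);v=np.array([-np.sin(a),np.cos(a)])
C={};K={};S={}
for n in('top','scene'):
    c=r.read_camera(n);d={k:v_ for k,v_ in c.items() if k!='frame'};im=c['frame'];h=cv2.cvtColor(im,cv2.COLOR_RGB2HSV);C[n]=d
    k0=proj(d,[.5185,.126,.234])[0];s0=proj(d,[*(hub-.165*u+.025*v),.06])[0]
    yy,xx=np.mgrid[:384,:512]
    m=((h[...,0]<14)|(h[...,0]>172))&(h[...,1]>75)&(np.hypot(xx-k0[0],yy-k0[1])<14);K[n]=(xx[m].mean(),yy[m].mean())
    print(n,'knob',k0.round(1),np.round(K[n],1),m.sum())
    m=(h[...,1]<40)&(h[...,2]>150)&(np.hypot(xx-s0[0],yy-s0[1])<14)
    print(' stone pred .06',s0.round(1),m.sum(),'bbox',xx[m].min(),xx[m].max(),yy[m].min(),yy[m].max(),xx[m].mean(),yy[m].mean());S[n]=m
    x,y=s0.astype(int);print(im[y-11:y+9,x-9:x+11].mean(2).astype(int))
    for z in(.046,.06,.074):print(z,proj(d,[[*(hub+(-.165+i)*u+(.025+j)*v),z] for i,j in((-.013,-.013),(.013,-.013),(.013,.013),(-.013,.013))]).round(1).tolist())
print(two(C['top'],K['top'],C['scene'],K['scene']))
E
```

```text
top knob [227.9 187.5] [227.8 188. ] 48
 stone pred .06 [232.2 207.7] 54 bbox 225 240 196 210 232.05555555555554 203.83333333333334
[[140 147 149 146 145 147 149 150 157 151 140 116  95 114 131 137 145 142
  142 143]
 [123 135 144 154 152 152 151 150 147 130 109  93  98 120 135 140 140 144
  141 144]
 [114 118 126 135 140 141 135 126 117 100  92  96 113 129 135 141 137 139
  140 137]
 [121 111 114 114 118 118 114 103  94  95  98 116 132 142 146 141 144 142
  141 137]
 [128 121 117 112 105 100  98  94  89  94 120 143 156 160 157 156 152 154
  144 136]
 [132 128 122 107  88  86  80  79  72  75 105 140 157 158 158 156 156 155
  137 114]
 [134 130 118  92  72  76  75  70  61  57  92 138 161 157 152 157 156 150
  133  99]
 [137 130 119  89  62  61  67  64  56  54  99 154 173 157 138 139 146 144
  123  97]
 [133 130 129 100  66  54  55  54  48  69 126 171 179 147 113 113 116 118
  107  90]
 [132 131 135 116  90  65  50  52  62 104 156 185 179 142 103  97 100 101
   95  87]
 [132 129 138 143 131 107  94  96 120 154 182 193 184 143 102  95 102  99
   97  91]
 [128 126 141 150 152 153 163 169
[... 2370 characters left out ...]
112  84  79  99 125 140 132 111  86  71  65  61  47  38
   37  37]
 [139 150 143 121  93  74  68  73  87  95  92  78  67  62  57  48  39  33
   31  32]
 [116 128 118 100  82  72  67  66  67  68  69  66  59  54  49  43  35  30
   30  33]
 [ 85  92  90  83  78  76  71  68  65  60  60  58  51  46  45  41  36  32
   32  37]
 [ 63  69  73  75  77  79  79  78  75  67  57  49  45  43  41  39  37  36
   37  41]]
0.046 [[249.9, 182.5], [255.0, 187.0], [260.4, 182.8], [255.3, 178.3]]
0.06 [[250.0, 180.2], [255.0, 184.8], [260.5, 180.6], [255.4, 176.1]]
0.074 [[250.0, 178.0], [255.1, 182.5], [260.6, 178.3], [255.4, 173.8]]
(array([0.51661344, 0.12548031, 0.23198617]), np.float64(0.0025876013089098106))
```

Call:
drive_tool(increments=[-1,0.15,-0.1,-0.12,0,-1,0.3,-0.2,-0.25,0,-1,0.45,-0.2,-0.38,0,-1,0.6,-0.2,-0.4,0,-1,0.75,-0.15,-0.4,0,-1,0.9,-0.1,-0.4,0,-1,1,-0.05,-0.4,0,-1,1,0,-0.4,0,-1,1,0,-0.4,0])

```text
t: 14.45
ee_pos: [0.4903, -0.0124, 0.3066]
orientation: [0.7, 0.714, -0.0, -0.001]
ft_force: [-1.2, 0.4, -0.0]
width: 0.0
gripper_force: 0.0
```

Call:
drive_tool(increments=[-1,0.12,0.03,0,0,-1,0.25,0.06,0,0,-1,0.38,0.1,0,0,-1,0.46,0.1,0.02,0,-1,0.46,0.1,0.07,0,-1,0.46,0.1,0.11,0,-1,0.46,0.1,0.13,0,-1,0.46,0.1,0.13,0,-1,0.46,0.1,0.13,0])

```text
t: 15.35
ee_pos: [0.5174, 0.1235, 0.2696]
orientation: [0.701, 0.713, 0.0, 0.0]
ft_force: [-0.6, -0.4, -0.5]
width: -0.002
gripper_force: 0.0
```

```bash
python3 - <<'E'
from h import *
from rig import r
im=[]
for n in('wrist','top','scene'):
    c=r.read_camera(n);im.append(c['frame'][:,:,::-1])
f=lambda a,x,y,w,h,k:cv2.resize(a[y:y+h,x:x+w],None,fx=k,fy=k,interpolation=cv2.INTER_CUBIC)
o=np.zeros((600,800,3),np.uint8);o[:300,:400]=cv2.resize(im[0],(400,300));o[300:,:400]=f(im[1],200,150,80,60,5);o[:600,400:]=f(im[2],225,120,80,120,5)
cv2.imwrite('pics/w7.png',o);s=r.state();print(s['t'],s['ee_pos'],s['ft_force'],s['orientation'])
E
```

```text
15.5 [0.5176806  0.1238263  0.27007806] [-0.41174581  0.11404899 -0.45910093] [7.01247777e-01 7.12917458e-01 3.81452701e-04 3.27574779e-04]
```

View pics/w7.png

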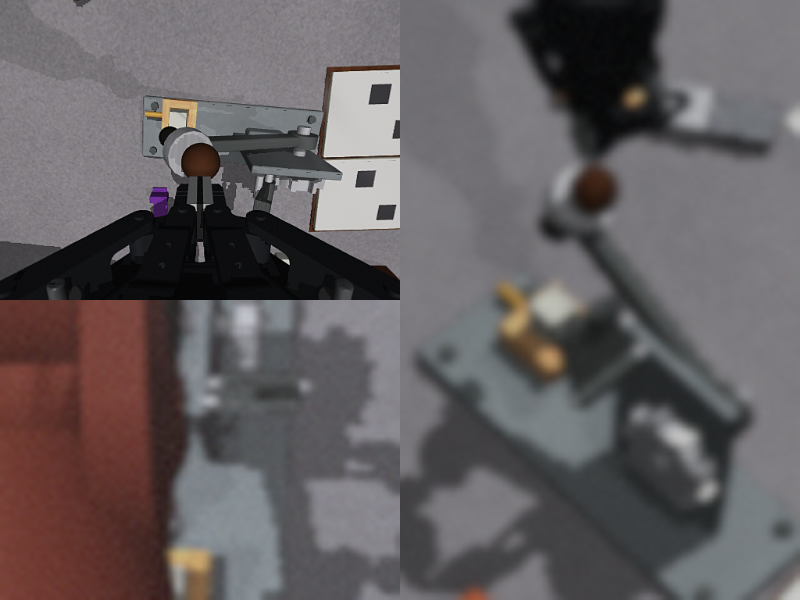

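The wrist crop shows the fingertips just above the ball, which is centred at (200,162) and in line with the fingers in x. The plate beside it is thrown back. I'll check the centring numerically.

```bash
python3 - <<'E'
from h import *
from rig import r
c=r.read_camera('wrist');im=c['frame'];h=cv2.cvtColor(im,cv2.COLOR_RGB2HSV);yy,xx=np.mgrid[:384,:512]
m=(((h[...,0]<14)|(h[...,0]>172))&(h[...,1]>75)&(np.hypot(xx-256,yy-207)<40)).astype(np.uint8)
cs,_=cv2.findContours(m,0,2);k=max(cs,key=cv2.contourArea);print(cv2.boundingRect(k),cv2.minEnclosingCircle(k),m.sum())
(u,v),R_=cv2.minEnclosingCircle(k)
print(onz(c,[[u,v]],.232),r.state()['ee_pos'],'tcp px',proj(c,r.state()['ee_pos']))
dist=np.linalg.norm(np.array(c['xyz'])-[.518,.126,.232]);print('pred radius',.016*c['fx']/dist)
E
```

```text
(232, 183, 49, 45) ((255.74610900878906, 207.6114044189453), 24.845386505126953) 1767
[[0.51729225 0.12838206 0.232     ]] [0.51767889 0.12392735 0.27006311] tcp px [[256.53487761 241.7918436 ]]
pred radius 25.336182043492503
```

Call:
drive_tool(increments=[-1,0.007,0,0.03,0,-1,0.013,0,0.05,0,-1,0.013,0,0.06,0,-1,0.013,0,0.068,0,-1,0.013,-0.002,0.075,0,-1,0.013,-0.006,0.08,0,-1,0.014,-0.01,0.085,0,-1,0.014,-0.014,0.09,0,-1,0.014,-0.018,0.095,0,-1,0.015,-0.022,0.1,0,-1,0.015,-0.026,0.104,0,-1,0.015,-0.03,0.108,0])

```text
t: 16.75
ee_pos: [0.5088, 0.1286, 0.2379]
orientation: [0.701, 0.713, 0.001, 0.001]
ft_force: [1.4, 0.9, 6.1]
width: 0.006
gripper_force: 2.4
```

Call:
drive_tool(increments=[-1,0.001,-0.008,0.011,0,-1,0.001,-0.016,0.022,0,-1,0.002,-0.024,0.033,0,-1,0.003,-0.033,0.046,0,-1,0.003,-0.041,0.058,0,-1,0.004,-0.048,0.07,0,-1,0.004,-0.055,0.083,0,-1,0.005,-0.062,0.096,0,-1,0.005,-0.065,0.103,0,-1,0.005,-0.068,0.109,0,-1,0.006,-0.071,0.115,0,-1,0.006,-0.074,0.121,0])

```text
t: 17.95
ee_pos: [0.4847, 0.1303, 0.2013]
orientation: [0.701, 0.713, -0.001, -0.001]
ft_force: [-9.4, 1.5, 9.5]
width: 0.002
gripper_force: 5.2
```

```bash
cat > kn.py <<'E'
from h import *
from rig import r
c=r.read_camera('wrist');im=c['frame'];h=cv2.cvtColor(im,cv2.COLOR_RGB2HSV);yy,xx=np.mgrid[:384,:512]
e=r.state()['ee_pos']
m=(((h[...,0]<14)|(h[...,0]>172))&(h[...,1]>75)&(np.hypot(xx-256,yy-215)<60)).astype(np.uint8)
cs,_=cv2.findContours(m,0,2);k=max(cs,key=cv2.contourArea);(u,v),R_=cv2.minEnclosingCircle(k)
print(cv2.boundingRect(k),u,v,R_,'at z',e[2]-.016,onz(c,[[u,v]],e[2]-.016),e,'tcp px',proj(c,e),r.state()['ft_force'],r.state()['wrist_torque'])
K={}
for n in('scene','top'):
    c=r.read_camera(n);h=cv2.cvtColor(c['frame'],cv2.COLOR_RGB2HSV);p=proj(c,e-[0,0,.016])[0]
    m=((h[...,0]<14)|(h[...,0]>172))&(h[...,1]>75)&(np.hypot(xx-p[0],yy-p[1])<9);print(n,m.sum(),p,xx[m].mean(),yy[m].mean(),onz(c,[[xx[m].mean(),yy[m].mean()]],e[2]-.016))
E
python3 kn.py
```

```text
(240, 205, 57, 49) 267.98101806640625 232.98101806640625 28.62734603881836 at z 0.18501803356337537 [[0.49123336 0.12777265 0.18501803]] [0.48472009 0.13024266 0.20101803] tcp px [[256.60761133 241.74413968]] [-7.07775463  0.8262564   8.05328635] [ 0.16663046  1.26996909 -0.03217401]
scene 34 [257.09189749 159.63871348] 257.70588235294116 160.52941176470588 [[0.48865078 0.1289744  0.18501803]]
top 227 [228.20904517 201.52009591] 227.46696035242292 201.43171806167402 [[0.48504698 0.13243543 0.18501803]]
```

Call:
drive_tool(increments=[-1,0,0,-0.015,0,-1,0,0.01,-0.02,0,-1,0,0.02,-0.02,0,-1,0,0.02,-0.015,0,-1,0,0.02,-0.008,0,-1,0,0.02,-0.003,0,-1,0,0.02,0,0,-1,0,0.018,0.004,0,-1,0,0.016,0.008,0])

```text
t: 19.0
ee_pos: [0.4909, 0.1301, 0.1989]
orientation: [0.701, 0.713, 0.0, 0.0]
ft_force: [-2.8, 0.2, 5.5]
width: 0.0
gripper_force: 3.1
```

```bash
python3 kn.py
```

```text
(227, 204, 56, 35) 254.39761352539062 231.86891174316406 28.07535171508789 at z 0.18272235498150724 [[0.48972031 0.12824287 0.18272235]] [0.49071737 0.13012601 0.19872235] tcp px [[256.31507789 241.79954367]] [-2.38026619 -0.06397376  5.97524424] [ 0.02376881  0.49958831 -0.01883368]
scene 29 [258.39180934 161.09355058] 257.0344827586207 161.3793103448276 [[0.48829384 0.12619638 0.18272235]]
top 228 [228.29290869 199.60680423] 227.55701754385964 199.39473684210526 [[0.4914148  0.13230158 0.18272235]]
```

Call:
drive_tool(increments=[-1,0,-0.005,0.008,0,-1,0.001,-0.009,0.016,0,-1,0.001,-0.013,0.025,0,-1,0.001,-0.016,0.034,0,-1,0.002,-0.019,0.042,0,-1,0.002,-0.022,0.05,0,-1,0.002,-0.025,0.059,0,-1,0.002,-0.025,0.059,0])

```text
t: 19.95
ee_pos: [0.4827, 0.1307, 0.1805]
orientation: [0.701, 0.713, -0.0, -0.0]
ft_force: [-1.5, 0.1, 2.0]
width: -0.003
gripper_force: 1.4
```

Call:
drive_tool(increments=[-1,0,0,0.001,0,-1,0,-0.001,0.002,0,-1,0,-0.001,0.003,0,-1,0,-0.001,0.004,0,-1,0,-0.001,0.005,0,-1,0,-0.002,0.006,0])

```text
t: 20.55
ee_pos: [0.4826, 0.1306, 0.1791]
orientation: [0.701, 0.713, 0.0, -0.0]
ft_force: [-4.3, 1.9, 4.7]
width: 0.001
gripper_force: 3.0
```

```bash
python3 kn.py
```

```text
(229, 204, 56, 36) 256.662841796875 231.81106567382812 28.266704559326172 at z 0.16307127518712838 [[0.48273797 0.12887706 0.16307128]] [0.48257877 0.13064178 0.17907128] tcp px [[256.53067807 241.91981072]] [-3.65208489  1.36365895  6.15459595] [ 0.1607504   0.84328567 -0.0669723 ]
scene 25 [256.57163062 163.16667998] 255.44 163.76 [[0.48152876 0.12626221 0.16307128]]
top 239 [228.78952469 203.13417633] 228.2594142259414 203.0878661087866 [[0.48276561 0.13224034 0.16307128]]
```

Call:
drive_tool(increments=[-1,0,-0.001,0.001,0,-1,0,-0.002,0.002,0,-1,0,-0.003,0.003,0,-1,0,-0.003,0.004,0,-1,0,-0.003,0.005,0])

```text
t: 21.2
ee_pos: [0.482, 0.1307, 0.1777]
orientation: [0.701, 0.713, 0.0, 0.0]
ft_force: [-3.3, 1.0, 4.6]
width: -0.003
gripper_force: 2.9
```

Call:
drive_tool(increments=[-1,0,-0.002,0.001,0,-1,0,-0.003,0.002,0,-1,0,-0.004,0.003,0,-1,0,-0.004,0.004,0,-1,0,-0.004,0.005,0])

```text
t: 21.7
ee_pos: [0.481, 0.1305, 0.1759]
orientation: [0.701, 0.713, 0.0, 0.0]
ft_force: [1.7, 2.0, 3.1]
width: -0.004
gripper_force: 1.9
```

Call:
drive_tool(increments=[-1,0,0,0.001,0,-1,0,-0.001,0.002,0,-1,0,-0.001,0.003,0,-1,0,-0.001,0.004,0,-1,0,-0.002,0.005,0])

```text
t: 22.2
ee_pos: [0.4801, 0.1304, 0.1743]
orientation: [0.701, 0.713, -0.0, 0.0]
ft_force: [2.6, 1.9, 4.3]
width: 0.0
gripper_force: 1.9
```

Call:
drive_tool(increments=[-1,0,0,0.001,0,-1,0,0,0.002,0,-1,0,-0.001,0.003,0,-1,0,-0.001,0.004,0])

```text
t: 22.6
ee_pos: [0.4798, 0.1304, 0.1731]
orientation: [0.701, 0.713, 0.0, -0.0]
ft_force: [0.6, 1.6, 3.3]
width: 0.006
gripper_force: 2.1
```

Call:
drive_tool(increments=[-1,0,0,0.001,0,-1,0,-0.001,0.002,0,-1,0,-0.001,0.003,0,-1,0,-0.001,0.004,0,-1,0,-0.002,0.005,0])

```text
t: 23.1
ee_pos: [0.4792, 0.1305, 0.1716]
orientation: [0.701, 0.713, 0.0, -0.0]
ft_force: [2.3, 1.5, 4.4]
width: 0.004
gripper_force: 2.0
```

Call:
drive_tool(increments=[-1,0,0,0.001,0,-1,0,0,0.002,0,-1,0,-0.001,0.003,0,-1,0,-0.001,0.004,0,-1,0,-0.001,0.004,0])

```text
t: 23.6
ee_pos: [0.4788, 0.1305, 0.1703]
orientation: [0.701, 0.713, 0.0, -0.0]
ft_force: [0.7, 1.9, 4.1]
width: 0.003
gripper_force: 1.9
```

Call:
drive_tool(increments=[-1,0,0,0.001,0,-1,0,0,0.002,0,-1,0,-0.001,0.003,0,-1,0,-0.001,0.004,0])

```text
t: 24.0
ee_pos: [0.4785, 0.1305, 0.1692]
orientation: [0.701, 0.713, 0.0, -0.0]
ft_force: [-0.4, 2.5, 4.4]
width: 0.002
gripper_force: 2.3
```

Call:
drive_tool(increments=[-1,0,0,0.001,0,-1,0,0,0.002,0,-1,0,-0.001,0.003,0,-1,0,-0.001,0.004,0])

```text
t: 24.4
ee_pos: [0.4782, 0.1305, 0.168]
orientation: [0.701, 0.713, 0.0, -0.0]
ft_force: [-1.2, 3.2, 4.7]
width: -0.001
gripper_force: 2.5
```

Call:
drive_tool(increments=[-1,0.001,-0.001,0.001,0,-1,0.001,-0.002,0.002,0,-1,0.001,-0.002,0.003,0,-1,0.001,-0.002,0.004,0])

```text
t: 24.8
ee_pos: [0.4778, 0.1306, 0.1668]
orientation: [0.701, 0.713, 0.0, 0.0]
ft_force: [-0.4, 1.5, 5.1]
width: -0.005
gripper_force: 2.4
```

Call:
drive_tool(increments=[-1,0,0,0.001,0,-1,0,-0.001,0.002,0,-1,0,-0.001,0.003,0,-1,0,-0.001,0.004,0])

```text
t: 25.2
ee_pos: [0.4778, 0.1306, 0.1664]
orientation: [0.701, 0.713, 0.0, 0.0]
ft_force: [-1.7, 1.1, 11.1]
width: 0.003
gripper_force: 5.6
```

Call:
drive_tool(increments=[-1,0,0,0,0,-1,0,0,0.001,0,-1,0,0,0.001,0])

```text
t: 25.5
ee_pos: [0.4778, 0.1306, 0.1664]
orientation: [0.701, 0.713, 0.0, 0.001]
ft_force: [-0.7, 1.5, 12.0]
width: -0.001
gripper_force: 5.8
```

Call:
drive_tool(increments=[-1,0,0,0.001,0,-1,0,0,0.001,0,-1,0,0,0.001,0])

```text
t: 25.8
ee_pos: [0.4778, 0.1306, 0.1663]
orientation: [0.701, 0.713, 0.001, 0.001]
ft_force: [-2.2, 0.6, 13.3]
width: 0.0
gripper_force: 6.7
```

Call:
drive_tool(increments=[-1,0,0,0.001,0,-1,0,0,0.001,0,-1,0,0,0.001,0])

```text
t: 26.1
ee_pos: [0.4778, 0.1306, 0.1662]
orientation: [0.701, 0.713, 0.001, 0.001]
ft_force: [-1.9, 1.7, 14.3]
width: -0.001
gripper_force: 7.6
```

Call:
drive_tool(increments=[-1,0,0,0.001,0,-1,0,0,0.001,0,-1,0,0,0.001,0,-1,0,0,0.001,0])

```text
t: 26.5
ee_pos: [0.4778, 0.1306, 0.1662]
orientation: [0.701, 0.713, 0.001, 0.001]
ft_force: [-3.8, 0.1, 16.9]
width: -0.003
gripper_force: 8.5
```

Call:
drive_tool(increments=[-1,0,0,-0.003,0,-1,0,0,-0.006,0,-1,0,0,-0.01,0,-1,0,0,-0.02,0,-1,0,0,-0.05,0,-1,0,0,-0.12,0,-1,0,0,-0.24,0,-1,0,0,-0.37,0,-1,0,0,-0.45,0,-1,0,0,-0.45,0])

```text
t: 27.5
ee_pos: [0.4786, 0.1307, 0.3036]
orientation: [0.701, 0.713, 0.002, 0.002]
ft_force: [0.1, -0.2, -0.5]
width: 0.002
gripper_force: 0.0
```

```bash
python3 - <<'E'
from h import *
from rig import r
s=r.state();print(s['t'],s['ee_pos'],s['ft_force'])
c=r.read_camera('wrist');im=c['frame'];h=cv2.cvtColor(im,cv2.COLOR_RGB2HSV)
m=(((h[...,0]<14)|(h[...,0]>172))&(h[...,1]>75)&(h[...,2]<140)).astype(np.uint8)
for k in cv2.findContours(m,0,2)[0]:
    if cv2.contourArea(k)>150:
        (u,v),R_=cv2.minEnclosingCircle(k);print(round(u),round(v),round(R_,1),onz(c,[[u,v]],.150).round(4))
print('expected ball',proj(c,[.478,.1287,.150]))
c=r.read_camera('top');g=c['frame'].mean(2);h=cv2.cvtColor(c['frame'],cv2.COLOR_RGB2HSV)
b=((h[...,1]<30)&(h[...,2]>120))
q=proj(c,[[.4946,-.2153,.027],[.497,-.4253,.034]]);print('bar px',q.round(1))
print('wheel region bright/pawl', cv2.imwrite('top9.png',c['frame'][:,:,::-1]))
E
```

```text
27.5 [0.47859223 0.13066272 0.30360343] [ 0.13213556 -0.2407591  -0.51559234]
481 344 33.8 [[ 0.7507 -0.0768  0.15  ]]
0 234 51.5 [[0.2129 0.0596 0.15  ]]
256 172 15.9 [[0.4793 0.1292 0.15  ]]
470 119 50.1 [[0.6812 0.1841 0.15  ]]
expected ball [[254.49344652 172.83618408]]
bar px [[334.6 201.4]
 [396.9 198.6]]
wheel region bright/pawl True
```

```bash
python3 - <<'E'
from h import *
c=json.load(open('w1.json'));c['xyz']=(np.array(c['xyz'])+np.array([.5177,.1238,.2700])-np.array([.495,-.30374,.19805])).tolist()
hub=np.array([.6425,.094]);a=-.063;u=np.array([np.cos(a),np.sin(a)]);v=np.array([-np.sin(a),np.cos(a)])
for th in(1.7,1.9,2.1,2.3):
    f=th-.15;P=[[*(hub+(-.05+k*np.cos(f))*u+y*v),.164+k*np.sin(f)] for k in(.006,.052) for y in(-.062,-.014)]
    print(th,(proj(c,P)/1.28).round(0).tolist())
print('ball check',proj(c,[.5173,.1284,.232])/1.28)
i=cv2.imread('pics/w7.png')[120:200:4,236:352:5].mean(2).astype(int);print(i)
E
```

```text
1.7 [[260.0, 220.0], [267.0, 183.0], [273.0, 248.0], [281.0, 204.0]]
1.9 [[259.0, 220.0], [266.0, 182.0], [262.0, 246.0], [270.0, 203.0]]
2.1 [[258.0, 220.0], [265.0, 182.0], [251.0, 244.0], [258.0, 200.0]]
2.3 [[257.0, 220.0], [264.0, 182.0], [241.0, 240.0], [248.0, 197.0]]
ball check [[199.99873616 162.96473106]]
[[119 118 116 117 129 126 124 128 127 128 124 126 125 128 122  82 118 132
   73 198 198 198 198 199]
 [118 114 115 115 115 116 126 128 126 127 127 125 126 132 129 124 126  47
   92 199 198 198 200 199]
 [117 116  83  62  72 107 119 112 127 124 126 127 132 131 190 121 129  53
  119 200 200 199 199 199]
 [102 119  40 112 112 103  85  66  66  63 135  39  40 142 184 131 128  49
  166 201 200 199 199 199]
 [ 35  38  42  44  47  47  46  46  43  40  39  38  49  71  49  41  35  47
  199 201 201 200 200 199]
 [ 63  69  72  71  73  75  77  78  79  78  78  77  76  77  86  81  57  49
  209 202 201 200 200 200]
 [ 71  73  73  73  73  74  75  76  75  76  74  73  73  80  84  81  85  52
  205 202 202 201 202 199]
 [ 71  72  72  74  73  68  65  48  51  41  37  36  71  76  83  79 143  38
  
[... 537 characters left out ...]
76  75  61 108 124 126 122 125 129 126 126 128 128  87 131 129 128
  125 122  99 103 202 202]
 [ 69  74  72  70  60  93 114 181  73  69  60  74  99 122 124 127 125 128
  129 129 129 123 202 202]
 [ 70  70  71  73  93 180 138 168 168 122 141 135  73 150 123  48  88  98
  210 194 159 196 201 202]
 [138 136  68  72 122 171  32  72 176 127 142 104 177 182 182  63 175 165
  201 200 201 201 201 202]
 [ 73 138 137  73 137  28  31  71  67 132 130 171 179 184 169  65 156 163
  200 200 200 201 202 202]
 [137 130 134  61  87  32  41  70 135 138 130 126 137 128 132  88  48 201
  200 201 201 201 202 202]
 [131 131 136 135  43  33  37  66 134 133 135 126 133 129 124 140  47 201
  200 201 200 200 201 202]]
```

```bash
python3 -c "
from rig import r
print(r.sign_off())"
```

```text
the job is handed in; nothing more can be done
None
```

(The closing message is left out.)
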